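# Clear the dispensing desk: sort bottles, cartons and the counting spatula

## Robot

A 6-joint arm with a two-finger parallel gripper is mounted at the origin on the work surface. World frame = base frame: x ahead of the robot, y to its left, z up, the work surface at z = 0. Lengths are in m, angles in rad, forces in N, time in s.
With the tool pointing down it reaches from about 0.35 to 0.775 m from the base axis. Payload 7.3 kg.
Tool frame: the origin (TCP) lies at the very end of the fingers, on their centre line; the grasp point (between the pads) lies 19 mm behind it (robot.pinch_z is the distance from the TCP to the grasp point, in m); z points along the fingers, y is the line along which they close (so a half turn about z gives the same grasp; the last joint's range is limited). The gripper opens to 92 mm and grips with 3 to 60 N. Pads are 19 mm wide; open, the fingers measure 130 mm over their backs; the gripper's body (75 mm by 190 mm) begins 47 mm behind the grasp point.
Start: joints at [-1.304, 0.342, 1.524, -0, 1.275, -0.146], TCP at [0.211, -0.481, 0.227] pointing down, gripper open.
Joint ranges: [-2.53, 2.53], [-0.77, 2.02], [0.04, 2.7], [-1, 4.14], [0.28, 2.66], [-3.11, 3.11]. Speed limits (rad/s): [2.57, 2.57, 3.14, 3.14, 3.14, 3.14].

## Interface

Orientations are given as [roll, pitch, yaw] about the fixed x, y, z axes, in that order (R = Rz(yaw) Ry(pitch) Rx(roll)).
In Python, from cell import robot gives the robot as it stands.
- The arm moves only by the tool move_arm, never from a script. Its argument "motion" is a list of rows, each a list of 6 numbers: the shift along the tool's x, y, z in units of 0.1 m (1.0 is 0.1 m), then the turn, a rotation vector about the tool's x, y, z in units of pi rad (1.0 is pi rad). In form: [[dx, dy, dz, rx, ry, rz], ...]. A call has 1 to 12 rows; each row is the pose to reach, as a shift and turn from the pose commanded when the call began, along the tool's axes at that moment, turning the shorter way round; what a row does not reach only later rows make up. A row lasts 1/8 s, in which the tool goes at most 62.5 mm and 10.7 degrees, less where a joint would pass 70% of its speed; a pose out of reach is approached as far as the arm can. A call with a number of a shift or a turn outside -1 to 1 is refused whole. A call with a gripper value outside its range is refused whole. "fingers" is the opening, from -1 (shut) to 1 (fully open), set as the call begins (left out, the last holds). The fingers move at their own pace and stop on an object; "newtons" is the grip in N (left out, the last holds). Time passes only in rows, so rows that repeat a pose let the fingers close. It gives the time, the measured TCP pose, the force, the opening and the grip force at its end, in the units of the state.
- robot.observe(): the state, without advancing time (a new reading comes with each control period).
- robot.read_camera(name): name is "scene" or "top" or "wrist"; returns a dict with "image" (480x640x3 uint8, red, green, blue), "range_z" (480x640 float32, m along the optical axis (not along the pixel's ray), 0 where there is no reading), "vfov" (degrees; the focal length in pixels is half the picture's height over the tangent of half this angle, whatever the lens; pixels are square), "cx", "cy" (the principal point, pixels), "extrinsics" (4x4, takes a point from camera to world coordinates); the wrist camera has in their place "hand_eye" (4x4, takes a point from camera to tool coordinates, whose origin is the TCP and whose axes are the flange's). Camera axes: x right, y up, looking along -z (the intrinsics and any distortion apply to the point x, -y, -z); pixel columns grow to the right and rows downward; lengths in m; the calibration is good to about 2 mm. A picture is of the moment at which its call begins: read the wrist's pose just before it.
- robot.hand_in(): hands the job in; it is judged then, once.
The state is a dict: "time": time; "qpos": joint angles; "qvel": joint speeds; "joint_efforts": joint torques, N m; "tool_pos": TCP position; "tool_rot": TCP orientation; "contact_force": force on the tool from outside, world axes, zero at the start; "torque": the same for the moment, N m; "opening": finger opening in m; "grip_force": force on a finger pad.
Only numpy, scipy, OpenCV 4.12 (cv2) and the standard library are available. Lean on these libraries where they do the work, as an engineer would, in place of code of your own. Each camera call takes 0.05 s, during which the arm holds its last target. There are 200 camera calls.

## Task

Sort the loose things on the desk: stand both pill bottles upright in the square, deep white basket, lay both medicine cartons flat on the floor of the low oblong white tray without stacking them, and set the counting spatula fully down into the matching cutout of the dark tool tray, blade in the wide recess and handle in the narrow one. Let go of everything, and leave the green stamp and the paper tape roll where they are.

Things in the scene. Friction and masses are not known exactly. Their poses are not given: they have to be found in the camera images.
- bottle_a: One of two identical pill bottles: amber, round, with a white screw cap and a pale label, 42 mm in diameter and 80 mm tall, about 90 g, standing upright. Origin: centre of its underside; z up along the bottle.
- bottle_b: The other of two identical pill bottles: amber, round, with a white screw cap and a pale label, 42 mm in diameter and 80 mm tall, about 90 g, standing upright. Origin: centre of its underside; z up along the bottle.
- carton_a: One of two identical medicine cartons: small closed white box with one blue band round it near one end, 80 mm long (its x axis) by 42 mm wide (y) by 38 mm tall (z), about 70 g, lying flat. Origin: centre of its underside.
- carton_b: The other of two identical medicine cartons: small closed white box with one blue band round it near one end, 80 mm long (its x axis) by 42 mm wide (y) by 38 mm tall (z), about 70 g, lying flat. Origin: centre of its underside.
- spatula: Tablet-counting spatula lying flat, 150 mm long along x, 70 g: white bar handle 16 mm wide, 20 mm tall, from x = -75 to +15 mm, then a flat bright metal blade 42 mm wide, 4 mm thick, to x = +75 mm; one level underside. Origin: on the underside, midway, near the centre of mass; x points to the blade. Best gripped across the handle at x = -10 mm.
- bottle_basket: Square white moulded basket with slotted walls, open on top, fixed to the desk: 160 by 160 mm outside, 42 mm tall, walls and floor 5 mm thick (inside 150 by 150 mm). Both bottles belong in it. Origin: centre of its underside, x and y along the sides, z up.
- carton_tray: Low oblong white tray, plain walls, open on top, fixed: 160 mm (x) by 200 mm (y) outside, 14 mm tall, walls and floor 5 mm thick (inside 150 by 190 mm). Both cartons belong in it, side by side along its y, each with its length along the tray's x. Origin: centre of its underside, z up.
- spatula_tray: Dark tool tray 192 (x) by 92 (y) by 14 mm, fixed, with a cutout for the spatula, its floor 5 mm above the desk: handle recess 32 mm wide from x = -83 to -32 mm, open finger gap across the tray from -32 to +12, blade recess 58 mm wide from +12 to +83. Some 8 mm of play all round. Origin: centre of underside, x to the wide recess. The seated spatula's origin and x axis match the tray's.
- stamp: Bystander, to be left alone: hand stamp standing upright, green square foot 34 mm wide and 16 mm high, white stem, green knob 26 mm in diameter, 56 mm tall overall, loose. Origin: centre of its underside.
- tape_roll: Bystander, to be left alone: roll of paper tape lying flat, 48 mm in diameter with a 28 mm hole, 22 mm tall, loose. Origin: centre of its underside.

How it is judged:
By the outcome, as a careful person would: the job done as asked, in the order asked, and still so for the second after the job is handed in, with the robot touching nothing.
It also fails if it takes over 120 s, if anything falls off the work surface, if the arm or the gripper's body presses on something with over 40 N, if the wrist force passes 120 N, or if a joint passes its speed limit or range.

## Working session

There is one attempt and no reset: what is moved stays moved. The work goes in short steps, Python scripts to look and compute and a tool call to move; the robot and the scene stay as the last step left them, time stands still between calls to the robot, and variables do not carry over. Pictures are saved under pics/ and viewed, at most 14 in all, crops included, and the job is handed in when it is done.

Besides the shell and the picture viewer there is one more tool, called after "Request:" by a JSON object that holds its "op" and its "data". move_arm: Moves the arm, as the interface text tells. Shifts and turns lie within -1 to 1; 1 stands for 0.1 m of shift or pi rad of turn. Its arguments: {"type":"object","properties":{"motion":{"type":"array"},"fingers":{"type":"number"},"newtons":{"type":"number"}},"required":["motion"]}

```bash
ls; mkdir -p pics
python3 - <<'E'
from cell import robot
import cv2,numpy as np
s=robot.observe(); print(s)
print(robot.pinch_z)
for n in ["scene","top","wrist"]:
    c=robot.read_camera(n)
    np.savez(f"{n}0.npz",**c)
    print(n,{k:v for k,v in c.items() if k not in("image","range_z")}, (c["range_z"]>0).mean())
    cv2.imwrite(f"pics/{n}0.png",c["image"][...,::-1])
E
```

```text
pics
{'time': 0.0, 'qpos': array([-1.30400065e+00,  3.42723134e-01,  1.52501662e+00, -4.76433643e-05,
        1.27539157e+00, -1.45985431e-01]), 'qvel': array([ 1.01064931e-03, -2.49557648e-04, -1.84328300e-03, -5.61988003e-04,
       -4.64899239e-05, -7.89544152e-04]), 'joint_efforts': array([ 8.46718194e-05, -4.31249428e+01, -2.44218224e+01,  7.16831814e-02,
        5.60270820e-02, -1.23723808e-04]), 'tool_pos': array([ 0.21051361, -0.48050137,  0.22604489]), 'tool_rot': array([-3.14006373e+00, -1.78751910e-04,  4.12794881e-01]), 'contact_force': array([-0.84470843,  0.07318283, -0.9310963 ]), 'torque': array([-0.00717273,  0.04044794, -0.00258775]), 'grip_force': 0.0, 'opening': 0.09150596918009049}
0.0188
scene {'vfov': 46.98492178518285, 'cx': 318.5437218467813, 'cy': 243.84669767488884, 'extrinsics': array([[ 0.82595917, -0.29645698,  0.4794838 ,  0.98698359],
       [ 0.56365126,  0.44850917, -0.69364023, -0.65075239],
       [-0.0094184 ,  0.84318016,  0.53754861,  0.57144124],
       [ 0.        ,  0.        ,  0.        ,  1.        ]])} 0.9961360677083333
top {'vfov': 48.28697947330017, 'cx': 316.067225688914, 'cy': 243.4158280530597, 'extrinsics': array([[-0.01421592,  0.99396912, -0.10873499,  0.413784  ],
       [-0.99985904, -0.01315951,  0.01042687, -0.00400333],
       [ 0.00893309,  0.10886789,  0.99401609,  1.04470566],
       [ 0.        ,  0.        ,  0.        ,  1.        ]])} 0.9958919270833333
wrist {'vfov': 59.646333523791256, 'cx': 329.29916898209217, 'cy': 242.0472133299703, 'hand_eye': array([[-3.59263330e-04,  9.68847969e-01,  2.47655978e-01,
         6.64439634e-02],
       [ 9.99999220e-01,  6.44362186e-04, -1.07013749e-03,
        -1.61982819e-04],
       [-1.19638068e-03,  2.47655401e-01, -9.68847445e-01,
        -1.58208128e-01],
       [ 0.00000000e+00,  0.00000000e+00,  0.00000000e+00,
         1.00000000e+00]])} 0.9950325520833333
```

View pics/top0.png

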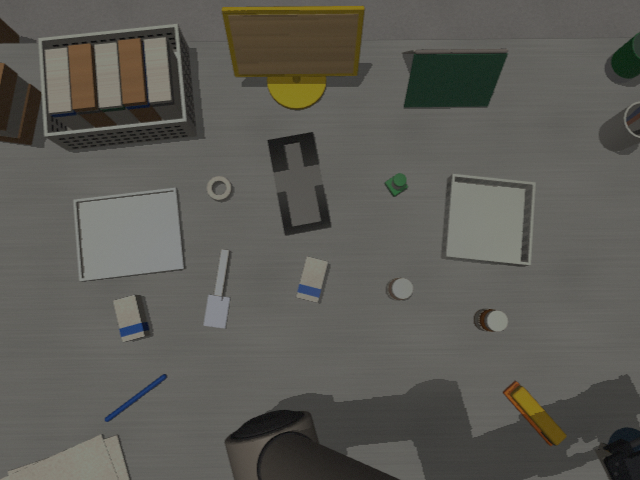

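View pics/scene0.png

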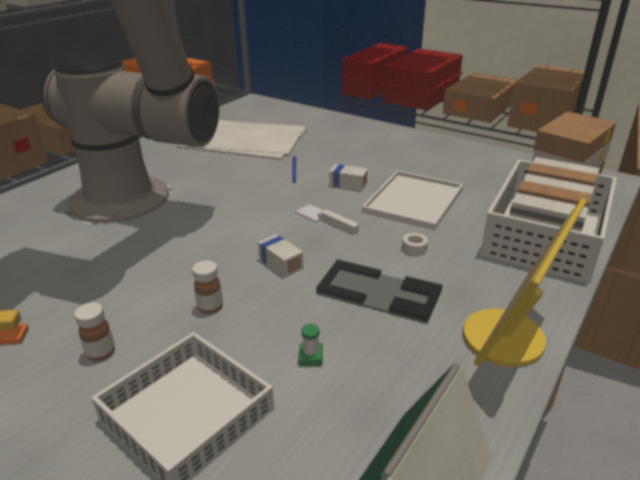

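The top view shows the basket at (490,220), carton tray at (130,235), tool tray at (300,183), bottles at (402,289) and (494,320), cartons at (131,318) and (312,280), and the spatula at (218,290) with its blade toward the bottom of the image. The stamp is at (397,184) and the tape at (219,188). The scene view confirms this layout.

```bash
cat > h.py <<'E'
import numpy as np,cv2
from scipy.spatial.transform import Rotation as R
def K(c): 
    f=240/np.tan(np.radians(c["vfov"])/2); return f,float(c["cx"]),float(c["cy"])
def onplane(c,E,uv,z):
    f,cx,cy=K(c); uv=np.atleast_2d(uv).astype(float)
    d=np.c_[(uv[:,0]-cx)/f,-(uv[:,1]-cy)/f,-np.ones(len(uv))]@E[:3,:3].T
    t=(z-E[2,3])/d[:,2]; return E[:3,3]+d*t[:,None]
def cloud(c,E):
    f,cx,cy=K(c); v,u=np.mgrid[:480,:640]; r=c["range_z"]
    P=np.stack([(u-cx)/f*r,-(v-cy)/f*r,-r],-1)
    return P@E[:3,:3].T+E[:3,3]
def rect(P):  # centre, (long,short), yaw of long axis in deg
    (x,y),(w,h),a=cv2.minAreaRect((P[:,:2]*1000).astype(np.float32))
    if w<h: w,h,a=h,w,a+90
    return np.round([x,y,w,h,(a+90)%180-90],1)
def tool(s): 
    T=np.eye(4);T[:3,:3]=R.from_euler('xyz',s["tool_rot"]).as_matrix();T[:3,3]=s["tool_pos"];return T
E
python3 - <<'E'
from h import *
c=dict(np.load("top0.npz")); E=c["extrinsics"]; P=cloud(c,E); Z=P[...,2]
for n,(u,v) in dict(desk=(350,330),desk2=(60,300),desk3=(570,250),basketfl=(490,220),trayfl=(130,235),cap=(402,289),cap2=(496,321),cart=(130,308),cart2=(315,270),blade=(217,312),hand=(222,270)).items():
    p=Z[v-3:v+4,u-3:u+4]; print(n,P[v,u].round(4),p.std().round(4))
hsv=cv2.cvtColor(c["image"],cv2.COLOR_RGB2HSV); S,V=hsv[...,1],hsv[...,2]
H=hsv[...,0]
def roi(u0,v0,u1,v1):
    m=np.zeros((480,640),np.uint8);m[v0:v1,u0:u1]=1;return m>0
def go(n,m,z):
    m=cv2.morphologyEx(m.astype(np.uint8),cv2.MORPH_OPEN,np.ones((2,2)))
    k,l,st,_=cv2.connectedComponentsWithStats(m); i=1+st[1:,4].argmax()
    v,u=np.nonzero(l==i); Q=onplane(c,E,np.c_[u,v],z); print(n,st[i],rect(Q),"mean",Q.mean(0).round(4),"Zmed",np.median(Z[l==i]).round(4))
go("bottle a",roi(380,265,430,310)&(Z>.07),.08)
go("bottle b",roi(470,295,520,345)&(Z>.07),.08)
go("carton1",roi(105,285,160,350)&(Z>.03),.038)
go("carton2",roi(290,250,335,310)&(Z>.03),.038)
go("carton1 band",roi(105,285,160,350)&(H>100)&(H<130)&(S>120)&(Z>.03),.038)
go("carton2 band",roi(290,250,335,310)&(H>100)&(H<130)&(S>120)&(Z>.03),.038)
go("handle",roi(195,245,240,300)&(Z>.012),.02)
go("blade",roi(195,290,240,335)&(V>135),.004)
go("basket",roi(430,165,550,275)&(Z>.03),.042)
go("ctray",roi(60,175,200,290)&(V>120),.014)
go("ctrayZ",roi(60,175,200,290)&(Z>.009),.014)
go("stray",roi(250,120,345,245)&(V<75),.014)
go("strayZ",roi(250,120,345,245)&(Z>.010),.014)
go("stamp",roi(375,165,420,205)&(Z>.045),.056)
go("tape",roi(200,170,240,210)&(Z>.012),.022)
E
```

```text
desk [ 0.359  -0.0782 -0.0021] 0.002
desk2 [0.4246 0.4805 0.0018] 0.1478
desk3 [ 5.084e-01 -5.147e-01 -1.000e-04] 0.0017
basketfl [ 0.5694 -0.3581  0.0045] 0.0018
trayfl [0.5487 0.3475 0.0059] 0.002
cap [ 0.4348 -0.1674  0.0802] 0.0016
cap2 [ 0.3753 -0.3346  0.0787] 0.0018
cart [0.4076 0.3339 0.0367] 0.1424
cart2 [ 0.4736 -0.0118  0.0384] 0.0017
blade [0.3973 0.178  0.0023] 0.0014
hand [0.4773 0.1662 0.0179] 0.0016
bottle a [393 279  21  21 360] [ 434.8 -169.3   36.2   35.9   89.2] mean [ 0.4348 -0.1697  0.08  ] Zmed 0.0795
bottle b [487 311  22  22 385] [ 374.5 -336.8   37.7   37.4   87.2] mean [ 0.3743 -0.3369  0.08  ] Zmed 0.0792
carton1 [ 115  296   32   47 1038] [387.6 332.6  79.9  45.3  14.4] mean [0.3873 0.3325 0.038 ] Zmed 0.0377
carton2 [298 258  31  46 953] [454.8  -7.8  79.6  41.8 -15. ] mean [ 0.4546 -0.0079  0.038 ] Zmed 0.0375
carton1 band [121 324  25  13 191] [366.8 327.1  44.9  14.5 -76.1] mean [0.3667 0.3271 0.038 ] Zmed 0.0382
carton2 band [299 286  22  12 163] [434.1  -1.3  40.   14.   76. ] mean [ 0.434  -0.0013  0.038 ] Zmed 0.0382
handle [216 250  15  51 427] [
[... 227 characters left out ...]
 161.2   83.2] mean [ 0.5659 -0.3522  0.042 ] Zmed 0.0397
ctray [  80  193  104   89 7575] [545.  347.4 198.2 151.4 -83.9] mean [0.5447 0.3426 0.014 ] Zmed 0.0049
ctrayZ [ 75 189 108  58 523] [571.3 348.5 201.3 114.5 -83.8] mean [0.6075 0.3299 0.014 ] Zmed 0.0117
stray [ 269  133   51   41 1218] [707.3  26.2  92.6  67.7 -80.1] mean [0.7096 0.0268 0.014 ] Zmed 0.013
strayZ [ 269  133   51   39 1030] [708.1  26.1  92.   64.6 -80.3] mean [0.7103 0.0267 0.014 ] Zmed 0.0132
stamp [394 174  14  14 152] [ 639.1 -175.2   25.1   24.5   -1.7] mean [ 0.6386 -0.1755  0.056 ] Zmed 0.0547
tape [208 177  25  25 340] [6.344e+02 1.701e+02 4.750e+01 4.650e+01 2.000e-01] mean [0.6345 0.1699 0.022 ] Zmed 0.0207
```

```bash
cat >> h.py <<'E'
def plan(x,y,z,yaw,s=None):
    """split shift from the measured pose into calls of tool-frame units; yaw all in the first"""
    from cell import robot
    s=s or robot.observe(); T=tool(s); G=R.from_euler('xyz',[np.pi,0,yaw])
    p,M=T[:3,3],R.from_matrix(T[:3,:3]); g=np.array([x,y,z]); k=1
    turn=(M.inv()*G).as_rotvec()/np.pi
    print("turn",turn.round(3)); d=M.inv().apply(g-p)/.1; print("shift old frame",d.round(3)," new frame",(G.inv().apply(g-p)/.1).round(3))
E
python3 - <<'E'
from h import *
c=dict(np.load("top0.npz")); E=c["extrinsics"]; P=cloud(c,E); X,Y,Z=P[...,0],P[...,1],P[...,2]
hsv=cv2.cvtColor(c["image"],cv2.COLOR_RGB2HSV); S,V=hsv[...,1],hsv[...,2]
def sel(u0,v0,u1,v1,m):
    k=np.zeros((480,640),bool);k[v0:v1,u0:u1]=1;m=(k&m).astype(np.uint8)
    m=cv2.morphologyEx(m,cv2.MORPH_OPEN,np.ones((2,2)))
    n,l,st,_=cv2.connectedComponentsWithStats(m); return np.isin(l,[i for i in range(1,n) if st[i,4]>60])
for n,m,z in [("ctray",sel(60,175,200,290,(V>120)|(Z>.009)),.014),("stray",sel(250,120,345,245,V<75),.014),("basket floor",sel(430,165,550,275,(Z<.012)&(V>120)),.005),("basket top",sel(430,165,550,275,Z>.037),.042)]:
    v,u=np.nonzero(m); Q=onplane(c,E,np.c_[u,v],z); print(n,len(Q),rect(Q))
for n,b in dict(green=(405,50,505,108),yellow=(225,8,362,105),holder=(40,25,195,150)).items():
    p=P[b[1]:b[3],b[0]:b[2]].reshape(-1,3); p=p[(p[:,2]>.02)&(p[:,2]<.6)]
    print(n,"xmin",np.percentile(p[:,0],2).round(3),"y",np.percentile(p[:,1],[2,98]).round(3),"zmax",np.percentile(p[:,2],98).round(3))
plan(.435,-.170,.16,-.119)
E
```

```text
ctray 8335 [548.5 346.4 202.  160.6 -83.9]
stray 2305 [644.5  15.3 195.1  92.8   9.8]
basket floor 5046 [ 565.7 -353.4  144.6  138.4   -6.8]
basket top 1003 [ 564.2 -349.   161.1  160.3   83.2]
green xmin 0.809 y [-0.361 -0.197] zmax 0.129
yellow xmin 0.852 y [-0.094  0.134] zmax 0.198
holder xmin 0.726 y [0.227 0.485] zmax 0.118
turn [-0.     0.     0.169]
shift old frame [ 3.302 -1.944  0.665]  new frame [ 1.86  -3.351  0.662]
```

Request:
{"op": "move_arm", "data": {"motion": [[0.5, -0.3, 0, 0, 0, 0.06], [1, -0.6, 0, 0, 0, 0.12], [1, -0.6, 0, 0, 0, 0.169], [1, -0.6, 0, 0, 0, 0.169]], "fingers": 1, "newtons": 15}}

```text
time: 0.65
tool_pos: [0.2785, -0.3854, 0.2268]
tool_rot: [3.141, 0.0, -0.115]
contact_force: [-0.3, -0.2, 0.9]
opening: 0.0918
grip_force: 0.0
```

Request:
{"op": "move_arm", "data": {"motion": [[0.25, -0.4, 0, 0, 0, 0], [0.5, -0.8, 0, 0, 0, 0], [0.5, -0.8, 0, 0, 0, 0]]}}

```text
time: 1.02
tool_pos: [0.3381, -0.3109, 0.2266]
tool_rot: [-3.141, 0.0, -0.112]
contact_force: [0.3, -0.5, -0.3]
opening: 0.0918
grip_force: 0.0
```

Request:
{"op": "move_arm", "data": {"motion": [[0.2, -0.4, 0.1, 0, 0, 0], [0.4, -0.8, 0.2, 0, 0, 0], [0.4, -0.8, 0.2, 0, 0, 0]]}}

```text
time: 1.4
tool_pos: [0.3866, -0.2367, 0.206]
tool_rot: [-3.141, 0.001, -0.113]
contact_force: [-0.6, -0.7, -1.0]
opening: 0.0919
grip_force: 0.0
```

Request:
{"op": "move_arm", "data": {"motion": [[0.2, -0.36, 0.2, 0, 0, 0], [0.4, -0.72, 0.45, 0, 0, 0], [0.4, -0.72, 0.45, 0, 0, 0], [0.4, -0.72, 0.45, 0, 0, 0]]}}

```text
time: 1.9
tool_pos: [0.4345, -0.1725, 0.1621]
tool_rot: [3.141, -0.0, -0.118]
contact_force: [0.1, 0.1, 0.5]
opening: 0.092
grip_force: 0.0
```

Request:
{"op": "move_arm", "data": {"motion": [[0, -0.03, 0.4, 0, 0, 0], [0, -0.03, 0.75, 0, 0, 0]]}}

```text
time: 2.15
tool_pos: [0.4351, -0.1699, 0.0869]
tool_rot: [3.14, -0.003, -0.119]
contact_force: [0.2, -0.3, 0.3]
opening: 0.0919
grip_force: 0.0
```

Request:
{"op": "move_arm", "data": {"motion": [[0, 0, 0.3, 0, 0, 0], [0, 0, 0.55, 0, 0, 0], [0, 0, 0.55, 0, 0, 0]]}}

```text
time: 2.52
tool_pos: [0.434, -0.1691, 0.0311]
tool_rot: [-3.141, 0.002, -0.12]
contact_force: [-0.2, -0.8, 1.0]
opening: 0.0917
grip_force: 0.0
```

Request:
{"op": "move_arm", "data": {"motion": [[0, 0, 0, 0, 0, 0], [0, 0, 0, 0, 0, 0], [0, 0, 0, 0, 0, 0], [0, 0, 0, 0, 0, 0], [0, 0, 0, 0, 0, 0], [0, 0, 0, 0, 0, 0]], "fingers": -1, "newtons": 15}}

```text
time: 3.28
tool_pos: [0.435, -0.1678, 0.0318]
tool_rot: [3.141, -0.0, -0.118]
contact_force: [0.2, -1.0, 0.9]
opening: 0.0417
grip_force: 15.0
```

Request:
{"op": "move_arm", "data": {"motion": [[0, 0, -0.3, 0, 0, 0], [0, 0, -0.7, 0, 0, 0], [0, 0, -1, 0, 0, 0], [0, 0, -1, 0, 0, 0]]}}

```text
time: 3.78
tool_pos: [0.4361, -0.1684, 0.1335]
tool_rot: [3.14, -0.004, -0.118]
contact_force: [-0.2, 0.3, -0.8]
opening: 0.0419
grip_force: 15.0
```

Request:
{"op": "move_arm", "data": {"motion": [[0.3, 0.27, 0, 0, 0, 0], [0.6, 0.54, 0, 0, 0, 0], [0.93, 0.825, 0, 0, 0, 0]]}}

```text
time: 4.15
tool_pos: [0.5176, -0.261, 0.1299]
tool_rot: [-3.14, 0.002, -0.118]
contact_force: [0.1, -0.6, -0.0]
opening: 0.0418
grip_force: 15.0
```

Request:
{"op": "move_arm", "data": {"motion": [[0.4, 0.35, 0, 0, 0, 0], [0.7, 0.62, 0, 0, 0, 0], [0.93, 0.825, 0, 0, 0, 0], [0.93, 0.825, 0, 0, 0, 0], [0.93, 0.825, 0, 0, 0, 0]]}}

```text
time: 4.78
tool_pos: [0.5993, -0.3526, 0.1299]
tool_rot: [-3.14, 0.003, -0.118]
contact_force: [-0.0, 0.1, -1.0]
opening: 0.0416
grip_force: 15.0
```

Request:
{"op": "move_arm", "data": {"motion": [[0, 0.01, 0.35, 0, 0, 0], [0, 0.01, 0.7, 0, 0, 0], [0, 0.01, 0.85, 0, 0, 0], [0, 0.01, 0.92, 0, 0, 0], [0, 0.01, 0.92, 0, 0, 0], [0, 0.01, 0.92, 0, 0, 0]]}}

```text
time: 5.52
tool_pos: [0.6008, -0.355, 0.0412]
tool_rot: [3.14, -0.002, -0.118]
contact_force: [0.0, -0.2, -0.6]
opening: 0.0417
grip_force: 15.0
```

Request:
{"op": "move_arm", "data": {"motion": [[0, 0, 0, 0, 0, 0], [0, 0, 0, 0, 0, 0], [0, 0, 0, 0, 0, 0]], "fingers": 0.4}}

```text
time: 5.9
tool_pos: [0.6002, -0.3547, 0.0401]
tool_rot: [3.141, -0.0, -0.118]
contact_force: [-0.7, 0.2, -0.5]
opening: 0.0633
grip_force: 0.0
```

Request:
{"op": "move_arm", "data": {"motion": [[0, 0, -0.3, 0, 0, 0], [0, 0, -0.7, 0, 0, 0], [0, 0, -1, 0, 0, 0], [0, 0, -1, 0, 0, 0]]}}

```text
time: 6.4
tool_pos: [0.6014, -0.3555, 0.143]
tool_rot: [3.138, -0.005, -0.118]
contact_force: [0.2, 0.3, -0.0]
opening: 0.0643
grip_force: 0.0
```

Run:
```python
from h import *
plan(.3745,-.337,.14,-.119)
```

```text
turn [ 0.001 -0.002  0.   ]
shift old frame [-2.275  0.084  0.018]  new frame [-2.275  0.086  0.03 ]
```

Request:
{"op": "move_arm", "data": {"motion": [[-0.4, 0.02, 0, 0, 0, 0], [-0.8, 0.03, 0, 0, 0, 0], [-0.8, 0.03, 0, 0, 0, 0]], "fingers": 1}}

```text
time: 6.78
tool_pos: [0.5175, -0.3474, 0.1384]
tool_rot: [-3.14, 0.004, -0.12]
contact_force: [0.1, -0.5, 0.8]
opening: 0.089
grip_force: 0.0
```

Request:
{"op": "move_arm", "data": {"motion": [[-0.4, 0.02, 0, 0, 0, 0], [-0.8, 0.03, 0, 0, 0, 0], [-0.8, 0.03, 0, 0, 0, 0]]}}

```text
time: 7.15
tool_pos: [0.4392, -0.3414, 0.1392]
tool_rot: [-3.141, 0.001, -0.12]
contact_force: [0.1, 0.1, 0.3]
opening: 0.0916
grip_force: 0.0
```

Request:
{"op": "move_arm", "data": {"motion": [[-0.4, 0.02, 0, 0, 0, 0], [-0.675, 0.025, 0, 0, 0, 0], [-0.675, 0.025, 0.2, 0, 0, 0], [-0.675, 0.025, 0.2, 0, 0, 0]]}}

```text
time: 7.65
tool_pos: [0.3738, -0.3361, 0.1186]
tool_rot: [-3.14, 0.001, -0.118]
contact_force: [0.7, 0.7, -0.1]
opening: 0.0916
grip_force: 0.0
```

Run:
```python
from h import *
plan(.3745,-.337,.032,-.119)
```

```text
turn [-0.  0.  0.]
shift old frame [0.009 0.01  0.866]  new frame [0.008 0.008 0.866]
```

Request:
{"op": "move_arm", "data": {"motion": [[0.01, 0.01, 0.4, 0, 0, 0], [0.01, 0.01, 0.7, 0, 0, 0], [0.01, 0.01, 0.865, 0, 0, 0], [0.01, 0.01, 0.865, 0, 0, 0]]}}

```text
time: 8.15
tool_pos: [0.3748, -0.3372, 0.0324]
tool_rot: [-3.14, 0.001, -0.117]
contact_force: [-1.0, -0.7, 0.1]
opening: 0.0915
grip_force: 0.0
```

Request:
{"op": "move_arm", "data": {"motion": [[0, 0, 0, 0, 0, 0], [0, 0, 0, 0, 0, 0], [0, 0, 0, 0, 0, 0], [0, 0, 0, 0, 0, 0], [0, 0, 0, 0, 0, 0], [0, 0, 0, 0, 0, 0]], "fingers": -1}}

```text
time: 8.9
tool_pos: [0.3741, -0.3373, 0.0333]
tool_rot: [3.141, -0.0, -0.118]
contact_force: [-0.0, 0.7, 1.6]
opening: 0.0415
grip_force: 15.0
```

Request:
{"op": "move_arm", "data": {"motion": [[0, 0, -0.3, 0, 0, 0], [0, 0, -0.7, 0, 0, 0], [0, 0, -1, 0, 0, 0], [0, 0, -1, 0, 0, 0]]}}

```text
time: 9.4
tool_pos: [0.3749, -0.3383, 0.1352]
tool_rot: [3.138, -0.003, -0.118]
contact_force: [1.1, 0.6, -0.8]
opening: 0.0411
grip_force: 15.0
```

Request:
{"op": "move_arm", "data": {"motion": [[0.3, -0.02, 0, 0, 0, 0], [0.6, -0.04, 0, 0, 0, 0], [0.77, -0.05, 0, 0, 0, 0]]}}

```text
time: 9.78
tool_pos: [0.4517, -0.3408, 0.1314]
tool_rot: [-3.14, 0.002, -0.118]
contact_force: [-0.4, -0.1, -0.7]
opening: 0.0414
grip_force: 15.0
```

Request:
{"op": "move_arm", "data": {"motion": [[0.3, -0.02, 0, 0, 0, 0], [0.6, -0.04, 0, 0, 0, 0], [0.77, -0.05, 0, 0, 0, 0], [0.77, -0.05, 0, 0, 0, 0], [0.77, -0.05, 0, 0, 0, 0]]}}

```text
time: 10.4
tool_pos: [0.5271, -0.3451, 0.132]
tool_rot: [-3.14, 0.002, -0.118]
contact_force: [-0.9, 0.5, -1.3]
opening: 0.0412
grip_force: 15.0
```

Run:
```python
from h import *
plan(.529,-.345,.038,-.119)
```

```text
turn [-0.     0.001  0.   ]
shift old frame [ 0.021 -0.002  0.94 ]  new frame [ 0.019 -0.004  0.94 ]
```

Request:
{"op": "move_arm", "data": {"motion": [[0.02, 0, 0.35, 0, 0, 0], [0.02, 0, 0.7, 0, 0, 0], [0.02, 0, 0.87, 0, 0, 0], [0.02, 0, 0.935, 0, 0, 0], [0.02, 0, 0.935, 0, 0, 0], [0.02, 0, 0.935, 0, 0, 0]]}}

```text
time: 11.15
tool_pos: [0.5308, -0.3463, 0.0411]
tool_rot: [3.14, -0.002, -0.118]
contact_force: [0.2, -0.2, -1.1]
opening: 0.0413
grip_force: 15.0
```

Request:
{"op": "move_arm", "data": {"motion": [[0, 0, 0, 0, 0, 0], [0, 0, 0, 0, 0, 0], [0, 0, 0, 0, 0, 0]], "fingers": 0.4}}

```text
time: 11.52
tool_pos: [0.5303, -0.3459, 0.0401]
tool_rot: [3.141, -0.001, -0.118]
contact_force: [0.3, -0.5, -0.1]
opening: 0.0636
grip_force: 0.0
```

Request:
{"op": "move_arm", "data": {"motion": [[0, 0, -0.3, 0, 0, 0], [0, 0, -0.7, 0, 0, 0], [0, 0, -1, 0, 0, 0], [0, 0, -1, 0, 0, 0.0455], [0, 0, -1, 0, 0, 0.0455]]}}

```text
time: 12.15
tool_pos: [0.5302, -0.3457, 0.1401]
tool_rot: [3.141, -0.0, -0.26]
contact_force: [0.2, 0.1, -0.4]
opening: 0.064
grip_force: 0.0
```

Run:
```python
from h import *
plan(.4548,-.0078,.12,-.262)
```

```text
turn [ 0.    -0.     0.001]
shift old frame [-1.597 -3.072  0.199]  new frame [-1.603 -3.069  0.201]
```

Request:
{"op": "move_arm", "data": {"motion": [[-0.2, -0.38, 0, 0, 0, 0], [-0.4, -0.768, 0, 0, 0, 0], [-0.4, -0.768, 0, 0, 0, 0]], "fingers": 1}}

```text
time: 12.52
tool_pos: [0.5105, -0.2584, 0.1393]
tool_rot: [-3.14, 0.002, -0.255]
contact_force: [-0.8, 0.2, 0.5]
opening: 0.0891
grip_force: 0.0
```

Request:
{"op": "move_arm", "data": {"motion": [[-0.2, -0.38, 0, 0, 0, 0], [-0.4, -0.768, 0, 0, 0, 0], [-0.4, -0.768, 0, 0, 0, 0]]}}

```text
time: 12.9
tool_pos: [0.4921, -0.1751, 0.1395]
tool_rot: [-3.141, 0.001, -0.257]
contact_force: [0.1, -1.9, 0.2]
opening: 0.0919
grip_force: 0.0
```

Request:
{"op": "move_arm", "data": {"motion": [[-0.2, -0.38, 0, 0, 0, 0], [-0.4, -0.768, 0, 0, 0, 0], [-0.4, -0.768, 0, 0, 0, 0]]}}

```text
time: 13.28
tool_pos: [0.4737, -0.0913, 0.1397]
tool_rot: [3.142, 0.0, -0.257]
contact_force: [0.3, -0.9, -0.2]
opening: 0.092
grip_force: 0.0
```

Request:
{"op": "move_arm", "data": {"motion": [[-0.2, -0.38, 0.1, 0, 0, 0], [-0.4, -0.768, 0.2, 0, 0, 0], [-0.4, -0.768, 0.2, 0, 0, 0], [-0.4, -0.768, 0.2, 0, 0, 0]]}}

```text
time: 13.78
tool_pos: [0.4562, -0.0091, 0.1199]
tool_rot: [3.141, -0.002, -0.261]
contact_force: [-0.7, -0.3, 0.2]
opening: 0.0916
grip_force: 0.0
```

Run:
```python
from h import *
from cell import robot
plan(.4548,-.0078,.012,-.262)
c=robot.read_camera("top"); E=c["extrinsics"]; P=cloud(c,E); Z=P[...,2]
k=np.zeros((480,640),np.uint8);k[170:275,435:545]=1;k*=(Z>.065).astype(np.uint8)
n,l,st,ct=cv2.connectedComponentsWithStats(k)
for i in range(1,n):
    if st[i,4]>50: v,u=np.nonzero(l==i); print(st[i,4],rect(onplane(c,E,np.c_[u,v],.085)),np.median(Z[l==i]))
```

```text
turn [ 0.    -0.001  0.   ]
shift old frame [-0.019 -0.009  1.079]  new frame [-0.017 -0.009  1.079]
386 [ 600.7 -352.5   41.9   36.7  -64.4] 0.0840071121148469
391 [ 531.6 -344.    40.5   36.5   89.2] 0.08392022422161238
```

Request:
{"op": "move_arm", "data": {"motion": [[-0.01, -0.01, 0.4, 0, 0, 0], [-0.01, -0.01, 0.8, 0, 0, 0], [-0.01, -0.01, 0.8, 0, 0, 0]]}}

```text
time: 14.2
tool_pos: [0.4529, -0.0074, 0.0379]
tool_rot: [3.141, 0.005, -0.263]
contact_force: [1.0, 1.1, 0.3]
opening: 0.0919
grip_force: 0.0
```

Request:
{"op": "move_arm", "data": {"motion": [[0, 0, 0.15, 0, 0, 0], [0, 0, 0.28, 0, 0, 0], [0, 0, 0.28, 0, 0, 0]]}}

```text
time: 14.58
tool_pos: [0.4543, -0.0068, 0.0118]
tool_rot: [3.141, 0.0, -0.261]
contact_force: [0.5, -0.5, 0.5]
opening: 0.092
grip_force: 0.0
```

Request:
{"op": "move_arm", "data": {"motion": [[0, 0, 0, 0, 0, 0], [0, 0, 0, 0, 0, 0], [0, 0, 0, 0, 0, 0], [0, 0, 0, 0, 0, 0], [0, 0, 0, 0, 0, 0], [0, 0, 0, 0, 0, 0]], "fingers": -1}}

```text
time: 15.32
tool_pos: [0.4542, -0.0064, 0.0117]
tool_rot: [3.142, -0.0, -0.261]
contact_force: [-0.3, 0.2, 0.9]
opening: 0.0417
grip_force: 15.0
```

Request:
{"op": "move_arm", "data": {"motion": [[0, 0, -0.3, 0, 0, 0], [0, 0, -0.6, 0, 0, 0], [0, 0, -0.9, 0, 0, -0.05], [0, 0, -0.9, 0, 0, -0.1], [0, 0, -0.9, 0, 0, -0.117], [0, 0, -0.9, 0, 0, -0.117]]}}

```text
time: 16.08
tool_pos: [0.454, -0.0064, 0.1016]
tool_rot: [3.142, 0.0, 0.106]
contact_force: [-0.8, -1.1, -0.0]
opening: 0.0419
grip_force: 15.0
```

Run:
```python
from h import *
plan(.5436,.3921,.1,.1065)
```

```text
turn [ 0.  0. -0.]
shift old frame [ 1.313 -3.868  0.016]  new frame [ 1.315 -3.867  0.016]
```

Request:
{"op": "move_arm", "data": {"motion": [[0.11, -0.32, 0, 0, 0, 0], [0.22, -0.64, 0, 0, 0, 0], [0.33, -0.967, 0, 0, 0, 0]]}}

```text
time: 16.45
tool_pos: [0.4768, 0.0941, 0.1015]
tool_rot: [3.141, 0.0, 0.105]
contact_force: [0.8, 0.1, -1.2]
opening: 0.0419
grip_force: 15.0
```

Request:
{"op": "move_arm", "data": {"motion": [[0.16, -0.48, 0, 0, 0, 0], [0.33, -0.967, 0, 0, 0, 0]]}}

```text
time: 16.7
tool_pos: [0.4993, 0.1942, 0.1015]
tool_rot: [3.141, 0.0, 0.104]
contact_force: [0.5, -0.7, -0.6]
opening: 0.0422
grip_force: 15.0
```

Request:
{"op": "move_arm", "data": {"motion": [[0.16, -0.48, 0, 0, 0, 0], [0.33, -0.967, 0, 0, 0, 0]]}}

```text
time: 16.95
tool_pos: [0.5218, 0.2941, 0.1013]
tool_rot: [3.141, 0.001, 0.105]
contact_force: [1.2, -0.1, 0.0]
opening: 0.0421
grip_force: 15.0
```

Request:
{"op": "move_arm", "data": {"motion": [[0.12, -0.35, 0, 0, 0, 0], [0.24, -0.7, 0, 0, 0, 0], [0.33, -0.967, 0, 0, 0, 0], [0.33, -0.967, 0, 0, 0, 0], [0.33, -0.967, 0, 0, 0, 0]]}}

```text
time: 17.58
tool_pos: [0.5439, 0.3915, 0.101]
tool_rot: [3.141, 0.001, 0.106]
contact_force: [0.0, -0.1, -1.1]
opening: 0.0417
grip_force: 15.0
```

Run:
```python
from h import *
plan(.5436,.3921,.0175,.1065)
```

```text
turn [ 0.  0. -0.]
shift old frame [-0.001 -0.007  0.835]  new frame [-0.002 -0.007  0.835]
```

Request:
{"op": "move_arm", "data": {"motion": [[0, 0, 0.35, 0, 0, 0], [0, 0, 0.65, 0, 0, 0], [0, 0, 0.8, 0, 0, 0], [0, 0, 0.835, 0, 0, 0], [0, 0, 0.835, 0, 0, 0], [0, 0, 0.835, 0, 0, 0]]}}

```text
time: 18.32
tool_pos: [0.545, 0.3925, 0.0195]
tool_rot: [-3.141, -0.002, 0.106]
contact_force: [0.6, -0.1, -1.1]
opening: 0.0417
grip_force: 15.0
```

Request:
{"op": "move_arm", "data": {"motion": [[0, 0, 0, 0, 0, 0], [0, 0, 0, 0, 0, 0], [0, 0, 0, 0, 0, 0]], "fingers": 0.2}}

```text
time: 18.7
tool_pos: [0.5444, 0.3923, 0.0184]
tool_rot: [-3.142, -0.0, 0.107]
contact_force: [-0.6, 0.5, 0.7]
opening: 0.0548
grip_force: 0.0
```

Request:
{"op": "move_arm", "data": {"motion": [[0, 0, -0.3, 0, 0, 0], [0, 0, -0.6, 0, 0, 0], [0, 0, -0.8, 0, 0, -0.044], [0, 0, -0.8, 0, 0, -0.044], [0, 0, -0.8, 0, 0, -0.044]]}}

```text
time: 19.32
tool_pos: [0.5438, 0.3919, 0.0971]
tool_rot: [3.141, 0.002, 0.242]
contact_force: [0.2, -0.5, -0.5]
opening: 0.055
grip_force: 0.0
```

Run:
```python
from h import *
plan(.3876,.333,.1,.246)
```

```text
turn [ 0.     0.001 -0.001]
shift old frame [-1.657  0.197 -0.026]  new frame [-1.658  0.191 -0.029]
```

Request:
{"op": "move_arm", "data": {"motion": [[-0.3, 0.04, 0, 0, 0, 0], [-0.6, 0.07, 0, 0, 0, 0], [-0.83, 0.1, 0, 0, 0, 0]], "fingers": 1}}

```text
time: 19.7
tool_pos: [0.4644, 0.3615, 0.0966]
tool_rot: [3.141, 0.003, 0.243]
contact_force: [0.4, 0.3, 0.2]
opening: 0.0803
grip_force: 0.0
```

Request:
{"op": "move_arm", "data": {"motion": [[-0.4, 0.05, 0, 0, 0, 0], [-0.83, 0.1, 0, 0, 0, 0], [-0.83, 0.1, 0, 0, 0, 0], [-0.83, 0.1, 0, 0, 0, 0]]}}

```text
time: 20.2
tool_pos: [0.3887, 0.3329, 0.0979]
tool_rot: [3.142, -0.0, 0.244]
contact_force: [0.5, 1.0, 0.4]
opening: 0.0918
grip_force: 0.0
```

Run:
```python
from h import *
from cell import robot
plan(.3876,.333,.012,.246)
s=robot.observe();c=robot.read_camera("wrist"); cv2.imwrite("pics/w1.png",c["image"][...,::-1])
E=tool(s)@c["hand_eye"]; P=cloud(c,E); Z=P[...,2]
m=((Z>.03)&(Z<.045)&(abs(P[...,0]-.388)<.09)&(abs(P[...,1]-.333)<.07)).astype(np.uint8)
n,l,st,_=cv2.connectedComponentsWithStats(m);i=1+st[1:,4].argmax();v,u=np.nonzero(l==i)
print(st[i],rect(onplane(c,E,np.c_[u,v],.038)),np.median(Z[l==i]))
```

```text
turn [ 0.    -0.    -0.001]
shift old frame [-0.011 -0.004  0.859]  new frame [-0.011 -0.004  0.859]
[  283   182    81   131 10127] [394.4 337.3  72.8  42.3  14.1] 0.038351738879735225
```

Request:
{"op": "move_arm", "data": {"motion": [[0.02, -0.02, 0.4, 0, 0, 0], [0.02, -0.02, 0.75, 0, 0, 0], [0.02, -0.02, 0.855, 0, 0, 0], [0.02, -0.02, 0.855, 0, 0, 0]]}}

```text
time: 20.75
tool_pos: [0.39, 0.3351, 0.0123]
tool_rot: [3.141, 0.001, 0.244]
contact_force: [0.3, -0.1, 0.5]
opening: 0.0919
grip_force: 0.0
```

Request:
{"op": "move_arm", "data": {"motion": [[0, 0, 0, 0, 0, 0], [0, 0, 0, 0, 0, 0], [0, 0, 0, 0, 0, 0], [0, 0, 0, 0, 0, 0], [0, 0, 0, 0, 0, 0], [0, 0, 0, 0, 0, 0]], "fingers": -1}}

```text
time: 21.5
tool_pos: [0.3896, 0.335, 0.0127]
tool_rot: [3.142, -0.0, 0.245]
contact_force: [0.1, -0.6, 0.8]
opening: 0.0425
grip_force: 15.0
```

Request:
{"op": "move_arm", "data": {"motion": [[0, 0, -0.3, 0, 0, 0], [0, 0, -0.6, 0, 0, 0], [0, 0, -0.9, 0, 0, 0.02], [0, 0, -0.9, 0, 0, 0.044], [0, 0, -0.9, 0, 0, 0.044], [0, 0, -0.9, 0, 0, 0.044]]}}

```text
time: 22.25
tool_pos: [0.3892, 0.3348, 0.1022]
tool_rot: [3.141, 0.001, 0.108]
contact_force: [-1.0, 0.2, -0.3]
opening: 0.0423
grip_force: 15.0
```

Run:
```python
from h import *
plan(.5534,.3007,.1,.1065)
```

```text
turn [0. 0. 0.]
shift old frame [1.596 0.516 0.02 ]  new frame [1.596 0.513 0.022]
```

Request:
{"op": "move_arm", "data": {"motion": [[0.3, 0.1, 0, 0, 0, 0], [0.6, 0.2, 0, 0, 0, 0], [0.8, 0.26, 0, 0, 0, 0]]}}

```text
time: 22.62
tool_pos: [0.4729, 0.3171, 0.102]
tool_rot: [3.141, 0.001, 0.107]
contact_force: [0.3, 0.7, -1.2]
opening: 0.0423
grip_force: 15.0
```

Request:
{"op": "move_arm", "data": {"motion": [[0.35, 0.12, 0, 0, 0, 0], [0.65, 0.2, 0, 0, 0, 0], [0.8, 0.255, 0, 0, 0, 0], [0.8, 0.255, 0, 0, 0, 0], [0.8, 0.255, 0, 0, 0, 0]]}}

```text
time: 23.25
tool_pos: [0.5531, 0.3008, 0.1021]
tool_rot: [3.141, 0.002, 0.107]
contact_force: [0.3, -0.4, -0.5]
opening: 0.042
grip_force: 15.0
```

Run:
```python
from h import *
plan(.5534,.3007,.018,.1065)
```

```text
turn [0.    0.001 0.   ]
shift old frame [0.004 0.001 0.841]  new frame [0.003 0.002 0.841]
```

Request:
{"op": "move_arm", "data": {"motion": [[0, 0, 0.35, 0, 0, 0], [0, 0, 0.65, 0, 0, 0], [0, 0, 0.8, 0, 0, 0], [0, 0, 0.84, 0, 0, 0], [0, 0, 0.84, 0, 0, 0], [0, 0, 0.84, 0, 0, 0]]}}

```text
time: 24.0
tool_pos: [0.5548, 0.3011, 0.0199]
tool_rot: [-3.141, -0.002, 0.107]
contact_force: [0.2, -0.6, -0.6]
opening: 0.0421
grip_force: 15.0
```

Request:
{"op": "move_arm", "data": {"motion": [[0, 0, 0, 0, 0, 0], [0, 0, 0, 0, 0, 0], [0, 0, 0, 0, 0, 0]], "fingers": 0.2}}

```text
time: 24.38
tool_pos: [0.5542, 0.3008, 0.0189]
tool_rot: [3.142, -0.0, 0.106]
contact_force: [1.1, -0.6, -0.3]
opening: 0.0549
grip_force: 0.0
```

Request:
{"op": "move_arm", "data": {"motion": [[0, 0, -0.3, 0, 0, 0], [0, 0, -0.6, 0, 0, 0], [0, 0, -0.9, 0, 0, 0.05], [0, 0, -0.9, 0, 0, 0.083], [0, 0, -0.9, 0, 0, 0.083], [0, 0, -0.9, 0, 0, 0.083]]}}

```text
time: 25.12
tool_pos: [0.5538, 0.3006, 0.1081]
tool_rot: [3.141, 0.001, -0.152]
contact_force: [-0.0, -0.2, -0.4]
opening: 0.0548
grip_force: 0.0
```

Run:
```python
from h import *
plan(.42,.172,.18,-.154)
```

```text
turn [0.    0.    0.001]
shift old frame [-1.128  1.475 -0.717]  new frame [-1.125  1.476 -0.719]
```

Request:
{"op": "move_arm", "data": {"motion": [[-0.2, 0.25, -0.12, 0, 0, 0], [-0.4, 0.5, -0.24, 0, 0, 0], [-0.56, 0.74, -0.36, 0, 0, 0]], "fingers": 1}}

```text
time: 25.5
tool_pos: [0.4863, 0.2356, 0.1444]
tool_rot: [3.141, 0.001, -0.152]
contact_force: [1.0, -0.2, -0.1]
opening: 0.0806
grip_force: 0.0
```

Request:
{"op": "move_arm", "data": {"motion": [[-0.3, 0.37, -0.18, 0, 0, 0], [-0.56, 0.74, -0.36, 0, 0, 0], [-0.56, 0.74, -0.36, 0, 0, 0], [-0.56, 0.74, -0.36, 0, 0, 0], [-0.56, 0.74, -0.36, 0, 0, 0]]}}

```text
time: 26.12
tool_pos: [0.4212, 0.1723, 0.18]
tool_rot: [3.141, 0.001, -0.153]
contact_force: [0.1, -0.5, 0.8]
opening: 0.0917
grip_force: 0.0
```

Run:
```python
from h import *
from cell import robot
def comp(m):
    n,l,st,_=cv2.connectedComponentsWithStats(cv2.morphologyEx(m.astype(np.uint8),cv2.MORPH_OPEN,np.ones((3,3))));return l==1+st[1:,4].argmax()
s=robot.observe();print(s["tool_pos"],s["tool_rot"]);c=robot.read_camera("wrist"); cv2.imwrite("pics/w2.png",c["image"][...,::-1]);np.savez("w2.npz",T=tool(s),**c)
E=tool(s)@c["hand_eye"]; P=cloud(c,E); X,Y,Z=P[...,0],P[...,1],P[...,2]
box=(X>.34)&(X<.54)&(abs(Y-.17)<.05); r=c["range_z"]
a=comp(box&(Z>.013)&(Z<.03)); v,u=np.nonzero(a); Q=onplane(c,E,np.c_[u,v],.02); print("handle",rect(Q),np.median(Z[a]))
t=c["image"].min(2); print("grey levels blade/desk",[np.median(t[box&(X<.41)&(abs(Y-.177)<.01)]),np.median(t[box&(abs(Y-.13)<.01)])])
d=box&(X<.432)&(t>115); b=comp(d); v,u=np.nonzero(b); Q=onplane(c,E,np.c_[u,v],.004); print("blade",rect(Q),np.median(Z[b]))
# cartons in top view
c=robot.read_camera("top"); cv2.imwrite("pics/top2.png",c["image"][...,::-1]); E=c["extrinsics"];P=cloud(c,E);Z=P[...,2]
k=np.zeros((480,640),np.uint8);k[180:285,70:190]=1;k*=(Z>.036).astype(np.uint8)
n,l,st,_=cv2.connectedComponentsWithStats(k)
for i in range(1,n):
    if st[i,4]>50: v,u=np.nonzero(l==i); print("carton",st[i],rect(onplane(c,E,np.c_[u,v],.043)),np.median(Z[l==i]))
```

```text
[0.42118173 0.17226163 0.18003797] [ 3.14133119e+00  7.45155030e-04 -1.53405646e-01]
handle [472.5 167.6  91.2  15.4  -8.7] 0.020157937591479103
grey levels blade/desk [np.float64(161.0), np.float64(28.0)]
blade [3.869e+02 1.763e+02 9.070e+01 8.640e+01 2.000e-01] 0.002948498710742292
carton [  70  208  120   77 4522] [523.7 333.4 222.3 143.4  89.2] 0.5290248940541751
carton [  87  212   27   45 1004] [546.7 390.7  80.7  45.2   5.7] 0.042643615831174486
```

View pics/w2.png

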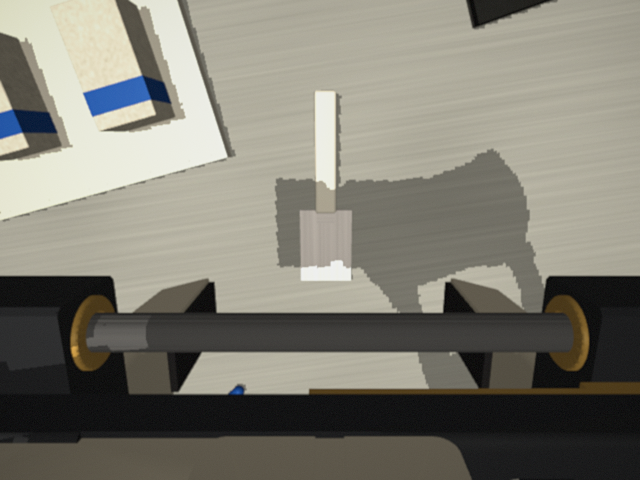

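View pics/top2.png

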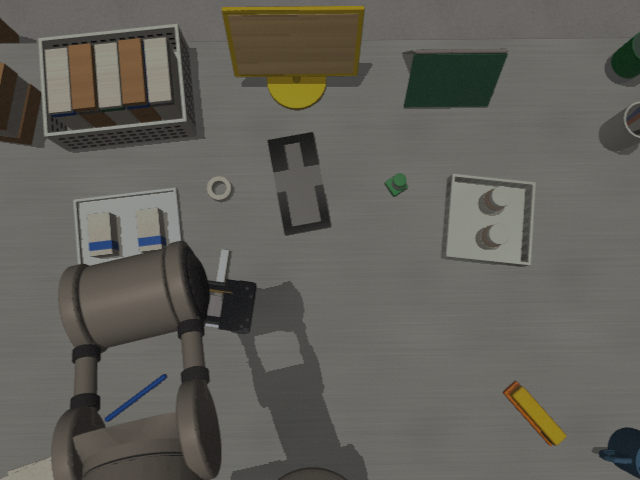

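The wrist view shows the spatula with its handle at columns 316–337, rows 91–212, and its blade at 300–352, rows 210–281. The top view shows both bottles standing in the basket at (497,198) and (494,237), and both cartons in the tray at (102,233) and (149,228).

Run:
```python
from h import *
c=dict(np.load("w2.npz")); E=c["T"]@c["hand_eye"]
print(onplane(c,E,[[300,211],[352,210],[301,281],[352,281]],.004).round(4)[:,:2])
print(onplane(c,E,[[316,91],[335,91],[316,210],[335,211]],.02).round(4)[:,:2])
plan(.4524,.1703,.0045,-.152)
```

```text
[[0.4316 0.1945]
 [0.426  0.1528]
 [0.3725 0.2038]
 [0.3659 0.1613]]
[[0.5185 0.1667]
 [0.5164 0.1532]
 [0.4331 0.1806]
 [0.4301 0.1663]]
turn [ 0.  0. -0.]
shift old frame [ 0.315 -0.03   1.755]  new frame [ 0.313 -0.029  1.755]
```

Request:
{"op": "move_arm", "data": {"motion": [[0.16, -0.02, 0.4, 0, 0, 0], [0.325, -0.03, 0.9, 0, 0, 0], [0.325, -0.03, 0.9, 0, 0, 0]]}}

```text
time: 26.6
tool_pos: [0.4515, 0.1693, 0.0872]
tool_rot: [3.139, 0.008, -0.154]
contact_force: [-1.4, -0.9, 0.5]
opening: 0.0919
grip_force: 0.0
```

Request:
{"op": "move_arm", "data": {"motion": [[0, 0, 0.4, 0, 0, 0], [0, 0, 0.7, 0, 0, 0], [0, 0, 0.8, 0, 0, 0], [0, 0, 0.83, 0, 0, 0], [0, 0, 0.83, 0, 0, 0], [0, 0, 0.83, 0, 0, 0]]}}

```text
time: 27.35
tool_pos: [0.454, 0.1699, 0.0088]
tool_rot: [-3.141, -0.002, -0.154]
contact_force: [0.6, 0.3, -0.2]
opening: 0.0917
grip_force: 0.0
```

Run:
```python
from h import *
from cell import robot
print(robot.observe()["tool_pos"]); plan(.4535,.170,.0035,-.152)
```

```text
[0.45399005 0.16990626 0.00875169]
turn [-0.    -0.001 -0.001]
shift old frame [-0.005 -0.     0.053]  new frame [-0.005 -0.     0.053]
```

Lower another 5 mm, then grip, lift, and turn.

Request:
{"op": "move_arm", "data": {"motion": [[0, 0, 0.03, 0, 0, 0], [0, 0, 0.045, 0, 0, 0], [0, 0, 0.045, 0, 0, 0]]}}

```text
time: 27.72
tool_pos: [0.4531, 0.1697, 0.0031]
tool_rot: [3.141, 0.0, -0.154]
contact_force: [0.8, 0.7, -0.4]
opening: 0.0918
grip_force: 0.0
```

Request:
{"op": "move_arm", "data": {"motion": [[0, 0, 0, 0, 0, 0], [0, 0, 0, 0, 0, 0], [0, 0, 0, 0, 0, 0], [0, 0, 0, 0, 0, 0], [0, 0, 0, 0, 0, 0], [0, 0, 0, 0, 0, 0], [0, 0, 0, 0, 0, 0], [0, 0, 0, 0, 0, 0]], "fingers": -1, "newtons": 25}}

```text
time: 28.72
tool_pos: [0.4533, 0.1697, 0.0032]
tool_rot: [3.142, -0.0, -0.154]
contact_force: [0.1, 1.0, 0.6]
opening: 0.0161
grip_force: 0.1
```

Request:
{"op": "move_arm", "data": {"motion": [[0, 0, -0.25, 0, 0, 0], [0, 0, -0.5, 0, 0, -0.03], [0, 0, -0.7, 0, 0, -0.07], [0, 0, -0.7, 0, 0, -0.103], [0, 0, -0.7, 0, 0, -0.103], [0, 0, -0.7, 0, 0, -0.103]]}}

```text
time: 29.48
tool_pos: [0.453, 0.1697, 0.0729]
tool_rot: [3.141, 0.001, 0.167]
contact_force: [-0.3, -0.3, -1.6]
opening: 0.0163
grip_force: 25.0
```

Run:
```python
from h import *
# tray origin (.6445,.0153), grip 10 mm towards the handle end (+x side)
plan(.6445+.0099-.04,.0153+.0017,.1,.171)
plan(.6445+.0099,.0153+.0017,.1,.171)
```

```text
turn [ 0.     0.    -0.001]
shift old frame [ 1.337  1.774 -0.272]  new frame [ 1.331  1.779 -0.271]
turn [ 0.     0.    -0.001]
shift old frame [ 1.731  1.841 -0.272]  new frame [ 1.725  1.847 -0.271]
```

Request:
{"op": "move_arm", "data": {"motion": [[0.25, 0.27, -0.14, 0, 0, 0], [0.55, 0.6, -0.14, 0, 0, 0], [0.865, 0.92, -0.14, 0, 0, 0]]}}

```text
time: 29.85
tool_pos: [0.5548, 0.0929, 0.087]
tool_rot: [-3.142, 0.0, 0.168]
contact_force: [0.3, -0.5, -1.2]
opening: 0.0157
grip_force: 25.0
```

Request:
{"op": "move_arm", "data": {"motion": [[0.35, 0.37, -0.14, 0, 0, 0], [0.65, 0.7, -0.14, 0, 0, 0], [0.865, 0.925, -0.14, 0, 0, 0], [0.865, 0.925, -0.14, 0, 0, 0], [0.865, 0.925, -0.14, 0, 0, 0], [0.865, 0.925, -0.14, 0, 0, 0]]}}

```text
time: 30.6
tool_pos: [0.6541, 0.0179, 0.1011]
tool_rot: [-3.141, 0.001, 0.17]
contact_force: [-0.4, 0.8, -0.1]
opening: 0.0158
grip_force: 25.0
```

Run:
```python
from h import *
from cell import robot
s=robot.observe();print(s["tool_pos"],s["tool_rot"],s["grip_force"]);c=robot.read_camera("wrist"); cv2.imwrite("pics/w3.png",c["image"][...,::-1]);np.savez("w3.npz",T=tool(s),**c)
E=tool(s)@c["hand_eye"]; P=cloud(c,E); Z=P[...,2]
m=(Z>.085)&(Z<.13)&(P[...,0]>.66)&(c["image"].min(2)>100); v,u=np.nonzero(m); print("handle top z",np.median(Z[m]),m.sum(), rect(P[m][:,:2]) )
```

```text
[0.65406141 0.01794337 0.101119  ] [-3.14131881e+00  8.74938121e-04  1.69962452e-01] 24.997529089450836
handle top z 0.11802021385274408 8576 [ 6.899e+02  1.970e+01  5.990e+01  3.370e+01 -3.000e-01]
```

View pics/w3.png

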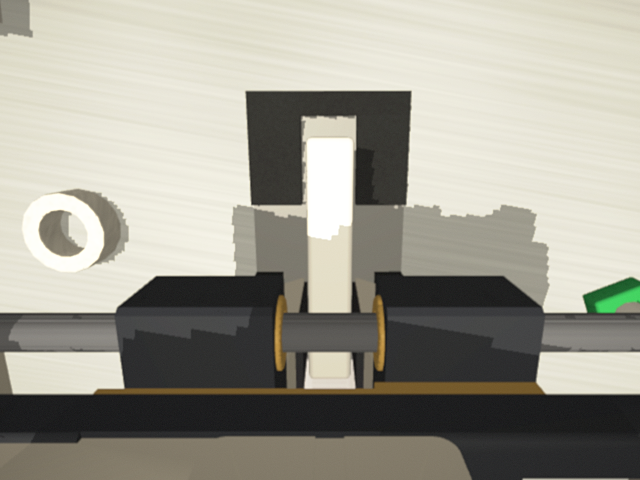

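The tray's handle block has corners at about (247,92), (411,92), (407,204) and (252,204), with its recess at columns 302–357 starting at row 115. The held handle ends at row 137, columns 307–354, and hangs straight.

Run:
```python
from h import *
c=dict(np.load("w3.npz")); T=c["T"]; E=T@c["hand_eye"]
t=lambda uv,z: ((onplane(c,E,uv,z)-T[:3,3])@T[:3,:3])[:,:2].round(4)*1000
print("far edge (x=-96,y=-+46)",t([[247,92],[411,92]],.014))
print("block near (x=-32)",t([[252,204],[407,204]],.014))
print("recess (x=-83,y+-16)",t([[302.5,115.5],[356.5,115.5]],.014), t([[303,200]],.014))
P=cloud(c,E); zt=np.median(P[150:220,315:345,2]);print(zt)
print("handle end (x=-75,y+-8)",t([[307,137],[354,137]],zt),"near",t([[308,260],[353,260]],zt))
```

```text
far edge (x=-96,y=-+46) [[ 89.6 -45.5]
 [ 89.5  45.3]]
block near (x=-32) [[ 27.  -45.6]
 [ 27.   46. ]]
recess (x=-83,y+-16) [[ 77.1 -15. ]
 [ 77.1  15.3]] [[ 29.4 -15.4]]
0.1181242938134294
handle end (x=-75,y+-8) [[65.8 -7.4]
 [65.8  8. ]] near [[23.8 -7.6]
 [23.8  8.2]]
```

Request:
{"op": "move_arm", "data": {"motion": [[0.03, 0, 0.3, 0, 0, 0], [0.03, 0, 0.5, 0, 0, 0], [0.03, 0, 0.65, 0, 0, 0], [0.03, 0, 0.75, 0, 0, 0], [0.03, 0, 0.8, 0, 0, 0], [0.03, 0, 0.8, 0, 0, 0], [0.03, 0, 0.8, 0, 0, 0]]}}

```text
time: 31.52
tool_pos: [0.6583, 0.0175, 0.0219]
tool_rot: [3.141, -0.001, 0.169]
contact_force: [0.0, 0.5, 0.1]
opening: 0.0156
grip_force: 25.0
```

Run:
```python
from h import *
from cell import robot
s=robot.observe();print(s["tool_pos"],s["tool_rot"],s["grip_force"],s["contact_force"]);c=robot.read_camera("wrist")
cv2.imwrite("pics/w4.png",c["image"][...,::-1])
```

```text
[0.65832238 0.01746562 0.02189789] [ 3.14119098e+00 -1.21624758e-03  1.69295273e-01] 24.997505843639374 [0.01080575 0.52897293 0.1186896 ]
```

View pics/w4.png

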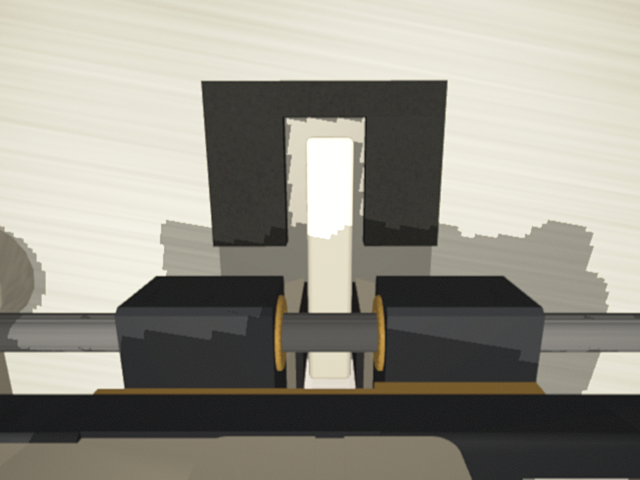

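The handle (columns 307–354, from row 137) sits inside the recess (286–365, from row 118), about 1.5 mm to the right of centre. I'll nudge it over and lower it the rest of the way.

Request:
{"op": "move_arm", "data": {"motion": [[0, -0.015, 0.04, 0, 0, 0], [0, -0.015, 0.08, 0, 0, 0], [0, -0.015, 0.11, 0, 0, 0], [0, -0.015, 0.125, 0, 0, 0], [0, -0.015, 0.125, 0, 0, 0], [0, -0.015, 0.125, 0, 0, 0]]}}

```text
time: 32.33
tool_pos: [0.6577, 0.0189, 0.0088]
tool_rot: [3.141, -0.0, 0.169]
contact_force: [-0.3, -0.1, -0.5]
opening: 0.0158
grip_force: 25.0
```

Request:
{"op": "move_arm", "data": {"motion": [[0, 0, 0, 0, 0, 0], [0, 0, 0, 0, 0, 0], [0, 0, 0, 0, 0, 0], [0, 0, 0, 0, 0, 0]], "fingers": 0}}

```text
time: 32.83
tool_pos: [0.6576, 0.019, 0.0087]
tool_rot: [3.141, -0.0, 0.169]
contact_force: [0.7, -0.4, -0.5]
opening: 0.0453
grip_force: 0.0
```

Request:
{"op": "move_arm", "data": {"motion": [[0, 0, -0.2, 0, 0, 0], [0, 0, -0.5, 0, 0, 0], [0, 0, -1, 0, 0, 0], [0, 0, -1, 0, 0, 0]]}}

```text
time: 33.33
tool_pos: [0.6607, 0.0188, 0.1153]
tool_rot: [3.139, -0.011, 0.169]
contact_force: [0.1, -0.3, -1.0]
opening: 0.0461
grip_force: 0.0
```

Request:
{"op": "move_arm", "data": {"motion": [[-0.4, 0, -0.3, 0, 0, 0], [-0.8, 0, -0.7, 0, 0, 0], [-1, 0, -1, 0, 0, 0], [-1, 0, -1, 0, 0, 0]]}}

```text
time: 33.83
tool_pos: [0.5592, 0.0019, 0.2119]
tool_rot: [3.14, -0.005, 0.169]
contact_force: [0.1, 0.1, -0.1]
opening: 0.0458
grip_force: 0.0
```

Request:
{"op": "move_arm", "data": {"motion": [[-0.4, 0, 0, 0, 0, 0], [-0.8, 0, 0, 0, 0, 0], [-1, 0, 0, 0, 0, 0], [-1, 0, 0, 0, 0, 0]]}}

```text
time: 34.33
tool_pos: [0.4598, -0.0147, 0.2082]
tool_rot: [-3.141, 0.001, 0.169]
contact_force: [0.6, -0.0, 0.1]
opening: 0.0457
grip_force: 0.0
```

Run:
```python
from h import *
from cell import robot
s=robot.observe();print(s["tool_pos"],s["time"])
for n in("wrist","top","scene"):
    c=robot.read_camera(n);cv2.imwrite(f"pics/{n}5.png",c["image"][...,::-1])
    E=tool(s)@c["hand_eye"] if n=="wrist" else c["extrinsics"]; P=cloud(c,E); Z=P[...,2]
    if n=="scene": continue
    d=P-np.array([.6445,.0153,0]); a=np.radians(-170.2); tx=d[...,0]*np.cos(a)+d[...,1]*np.sin(a); ty=-d[...,0]*np.sin(a)+d[...,1]*np.cos(a)
    for nm,m in dict(blade=(abs(tx-45)<0)|((abs(tx-.045)<.02)&(abs(ty)<.015)),handle=(abs(tx+.055)<.012)&(abs(ty)<.005),rim=(abs(tx+.06)<.02)&(abs(abs(ty)-.032)<.008)).items(): print(n,nm,m.sum(),np.median(Z[m]).round(4))
    if n=="top":
        for nm,b in dict(cartons=(180,285,70,190,.036,.043),bottles=(170,275,435,545,.065,.085),stamp=(165,205,375,420,.045,.056),tape=(170,210,200,240,.012,.022)).items():
            k=np.zeros((480,640),np.uint8);k[b[0]:b[1],b[2]:b[3]]=1;k*=((Z>b[4])&(Z<.2)).astype(np.uint8)
            nn,l,st,_=cv2.connectedComponentsWithStats(k)
            for i in range(1,nn):
                if st[i,4]>50: v,u=np.nonzero(l==i); print(nm,rect(onplane(c,E,np.c_[u,v],b[5])),np.median(Z[l==i]).round(4))
```

```text
[ 0.4597504  -0.01469184  0.20816916] 34.325
wrist blade 2157 0.0093
wrist handle 0 nan
wrist rim 0 nan
top blade 142 0.0088
top handle 62 0.0243
top rim 316 0.0134
cartons [554.  299.5  80.4  44.4   6.5] 0.0425
cartons [546.7 390.7  80.9  45.1   5.6] 0.0427
bottles [ 600.7 -352.5   41.9   36.7  -64.4] 0.0841
bottles [ 531.6 -343.2   42.    36.5   89.3] 0.0841
stamp [ 641.  -173.4   25.1   24.5   -1.7] 0.0548
tape [6.364e+02 1.721e+02 4.750e+01 4.650e+01 2.000e-01] 0.0211
  return _methods._mean(a, axis=axis, dtype=dtype,
  ret = ret.dtype.type(ret / rcount)
```

View pics/wrist5.png

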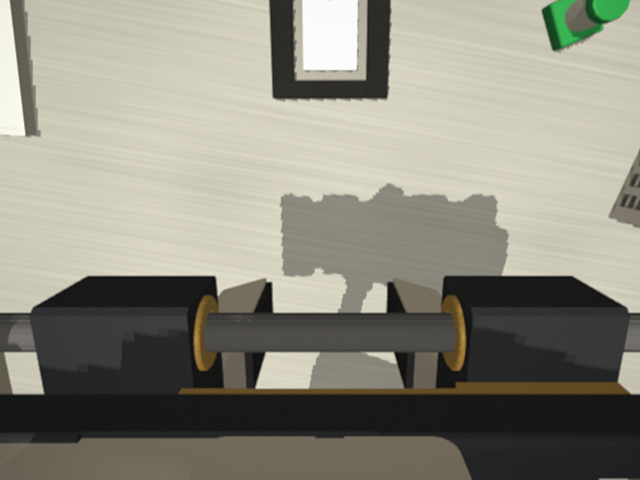

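View pics/scene5.png

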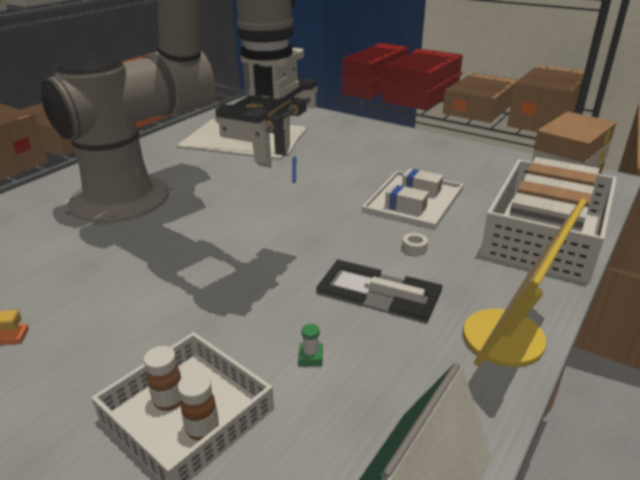

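The wrist view shows the blade (302–357) inside the wide recess. The scene view shows the bottles upright, the cartons flat in their tray, the spatula seated, and the stamp and tape in place. Blade top at 9 mm and handle top at 24–25 mm match a fully seated spatula.

```bash
python3 -c "
from cell import robot
print(robot.hand_in())"
```

```text
the job is handed in; nothing more can be done
None
```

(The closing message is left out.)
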